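# Shim the reference tile and hold it against the spring contact

## Task

First slide the upright metal spacer bar into the gap between the white tile and a guide rail, on the side where the gap is wide enough for it, all the way down onto the base and alongside the rail, and let go of it there. Then gently push the tile straight back over the base, against the sprung contact bar, until its rear edge sits flush on both halves of the back stop, and finish while still holding it pressed there with the fingers, because the spring pushes it off again. Leave the tube rack, the jar and the beaker where they are.

Things in the scene. Friction and masses are not known exactly. Their poses are not given: they have to be found in the camera images.
- nest: Calibration nest fixed to the bench: dark steel base plate 190 (x) x 176 (y) x 12 mm; origin: centre of its underside; +x towards its back stop. Work is on top of the base, 12 mm above the origin. Back stop: aluminium wall, front face at x = +60 mm, in two halves (|y| 26 to 86 mm), 26 mm high above the base; the spring bar sits between them. The front (-x) is open.
- bar (a joint): Spring contact bar, 44 mm wide (y), 12 mm high, in the middle of the back stop. At 0 its face stands 8 mm in front of the stop's face; pushed back (nest +x) by the tile, it reads 0.008 m when the tile is flush with the stop; limit 0.010. It pushes back with 1.5 N at 0, 5.5 N at 0.008.
- narrow_rail: Narrower guide rail, aluminium, 80 (x) x 20 (y) x 16 mm high, fixed on the base; origin: centre of its underside, axes parallel to the nest's. It lies at x = +20, y = +64 or -64 mm in the nest's frame, the side differs from run to run. Its inner face is 54 mm from the nest's centre line, so its gap to the tile is 13 to 15 mm.
- broad_rail: The broader guide rail, aluminium, 80 x 36 x 16 mm, across from the narrow one (y = -64 or +64 mm, x = +20 mm in the nest's frame). Its inner face is 46 mm from the centre line, leaving a gap of only about 6 mm to the tile, too narrow for the spacer.
- tile: White ceramic tile, 90 (x) x 80 (y) x 16 mm, 0.33 kg, loose and flat on the base between the rails, square within 0.01 rad, top level with theirs; origin: centre of its underside. Starts 15 to 27 mm short of the back stop. Flush, its origin is at nest x = +15 and its front edge at x = -30 mm, 10 mm in front of the rails' front ends. Dry friction on the base, about 1 to 3 N.
- spacer: Aluminium spacer bar, 70 mm long (x), 10 mm thick (y), 50 mm high (z), about 90 g; origin at the centre of its underside. It stands upright on its long edge in its rest, 40 mm of its height sticking out above the rest's top. In the gap it stands the same way up on the base, long axis along the rail, and rises 34 mm above tile and rails.
- rest: Dark steel rest that holds the spacer at the start, fixed to the bench on the left or right: 90 (x) x 44 (y) x 16 mm high, with a 13 mm wide, 10 mm deep slot along its x, slot floor 6 mm above the bench; origin at the centre of its underside.
- tube_rack: Bystander: orange tube rack with clear tubes, 160 x 70 x 68 mm with the tubes, on the other side from the rest; origin at the centre of its underside. Not to be moved.
- reagent: Bystander: white jar, 48 mm across, 85 mm high, on the far left; origin at the centre of its underside. Not to be moved.
- beaker: Bystander: clear plastic beaker, 60 mm across, 50 mm high, on the far right; origin at the centre of its underside. Not to be moved.
Things that resemble listed ones, but are neither listed nor needed, are in the scene too. Leave any pink look-alike of the spacer alone. Of the things that look like the tile, the smaller one is meant.

How it is judged (in metres and radians):
On the way, in this order (a step that is already met when the one before it is completed fails the run):
1. the spacer stands in the wide gap, down on the base alongside the narrow rail, released by the fingers (horizontal distance between spacer and narrow_rail below 0.032 m and y of spacer in the frame of nest between -0.0535 and 0.0535 m and x of spacer in the frame of narrow_rail between -0.02 and 0.02 m and z of spacer in the frame of nest below 0.0145 m and angle between spacer's own z axis and vertical below 0.08 rad and angle between the x axis of spacer and the x axis of nest, either way round below 0.1 rad and contact force between the fingers and spacer below 0.2 N), for 0.2 s.
2. the tile is pushed flush with the back stop (x of tile in the frame of nest above 0.0133 m and angle between the x axis of tile and the x axis of nest, either way round below 0.035 rad and angle between tile's own z axis and vertical below 0.04 rad and z of tile in the frame of nest below 0.0145 m and contact force between the fingers and tile above 3 N), for 0.2 s.
At the end, for the whole second after the job is handed in: Spacer upright on the base (2.5 mm, 0.08 rad) between tile and narrow rail, parallel within 0.1 rad, within 20 mm of the rail's middle lengthwise; tile flat, within 1.7 mm of flush and 0.035 rad of square, bar in over 6 mm, fingers pressing it with over 3 N; all at rest (all of step 2 and horizontal distance between spacer and narrow_rail below 0.032 m and y of spacer in the frame of nest between -0.0535 and 0.0535 m and x of spacer in the frame of narrow_rail between -0.02 and 0.02 m and z of spacer in the frame of nest below 0.0145 m and angle between spacer's own z axis and vertical below 0.08 rad and angle between the x axis of spacer and the x axis of nest, either way round below 0.1 rad and value of joint bar above 0.006 m and linear speed of each of tile, spacer below 0.01 m/s); the arm keeps its last pose, push and grip.
It fails at once if the tube rack is moved more than 20 mm (distance of tube_rack from where it was at the start of the episode above 0.02 m).
It fails at once if the reagent is moved more than 20 mm (distance of reagent from where it was at the start of the episode above 0.02 m).
It fails at once if the beaker is moved more than 20 mm (distance of beaker from where it was at the start of the episode above 0.02 m).
It fails at once if the fingers force the tile with more than 60 N (contact force between the fingers and tile above 60 N).
It fails at once if the tile is lifted off the base or tipped (z of tile in the frame of nest above 0.03 m or angle between tile's own z axis and vertical above 0.3 rad).
It also fails if it takes over 64 s, if anything falls off the work surface, if the arm or the gripper's body presses on something with over 40 N, if the wrist force passes 120 N, or if a joint passes its speed limit or range.

## Robot

A 6-joint arm with a two-finger parallel gripper is mounted at the origin on the work surface. World frame = base frame: x ahead of the robot, y to its left, z up, the work surface at z = 0. Lengths are in m, angles in degrees, forces in N, time in s.
With the tool pointing down it reaches from about 0.4 to 0.825 m from the base axis. Payload 7 kg.
Tool frame: the origin (TCP) lies at the very end of the fingers, on their centre line; the grasp point (between the pads) lies 19 mm behind it; z points along the fingers, y is the line along which they close (so a half turn about z gives the same grasp; the last joint's range is limited). The gripper opens to 88 mm and grips with 3 to 60 N. Pads are 19 mm wide; open, the fingers measure 130 mm over their backs; the gripper's body (78 mm by 193 mm) begins 47 mm behind the grasp point.
Start: joints at [85.835, 20.546, 0.682, 0, -70.136, -16.507], TCP at [0.238, 0.632, 0.227] pointing down, gripper open.
Joint ranges: [-176.03, 176.03], [-82.01, 121.73], [-58.28, 71.71], [-173.87, 95.51], [-174.79, -0.11], [-173.66, 173.66]. Speed limits (degrees/s): [136.94, 136.94, 172.46, 180, 180, 180].

## Interface

Orientations are given as [roll, pitch, yaw] about the fixed x, y, z axes, in that order (R = Rz(yaw) Ry(pitch) Rx(roll)).
In Python, from plant import get_obs, snapshot, camera_params, close_job, boxes_of, cut_out, landmark_of gives the robot as it stands.
- The arm moves only by the shell command python3 -m inch 'ROWS' [OPENING]. ROWS is text: rows parted by semicolons, each of 6 numbers parted by spaces: the shift along the tool's x, y, z in units of 30 cm (1.0 is 30 cm), then the turn, a rotation vector about the tool's x, y, z in units of pi rad (1.0 is pi rad). A call has 1 to 10 rows; each row is the pose to reach, as a shift and turn from the pose commanded when the call began, along the tool's axes at that moment, turning the shorter way round; what a row does not reach only later rows make up. A row lasts 1/12 s, in which the tool goes at most 41.7 mm and 7.16 degrees, less where a joint would pass 70% of its speed; a pose out of reach is approached as far as the arm can. A call with a number of a shift or a turn outside -1 to 1 is refused whole. A call with a gripper value outside its range is refused whole. OPENING is the closure, from -1 (fully open) to 1 (shut), set as the call begins (- or left out, the last holds). The fingers move at their own pace and stop on an object; the grip force is fixed at half the most. Time passes only in rows, so rows that repeat a pose let the fingers close. It gives the time, the measured TCP pose, the force, the opening and the grip force at its end, in the units of the state.
- get_obs(): the state, without advancing time (a new reading comes with each control period).
- snapshot(name): name is "scene" or "top" or "wrist"; returns the picture (420x560x3 uint8, red, green, blue); there is no depth.
- camera_params(name): a dict with "mtx" (3x3 intrinsics, pixels), "k1" (the pictures are not rectified: a ray, as slopes to the right and down, at radius r is drawn at 1 + k1 r^2 times it, then the intrinsics apply), "rvec" (rotation vector, rad) and "tvec" (3), from world to camera coordinates, as OpenCV has them. Camera axes: x right, y down, z forward; pixel columns grow to the right and rows downward; lengths in m; the calibration is good to about 2 mm. A picture is of the moment at which its call begins: read the wrist's pose just before it. camera_params takes no time and is no camera call; for the wrist camera it gives the pose at the moment of the call.
- close_job(): hands the job in; it is judged then, once.
Trained networks look in the newest picture that a camera, given by its name, has taken for a name from the list of things; names that differ only in an ending like _2 or _b are one class to them, and where a whole thing is asked for, a point or a joint stands for the part that bears it (a point fixed in the world has none). Each returns a list of dicts, best first, with "p" (0 to 1); they miss things now and then, are a little off and sometimes report something else, mostly with a low value. They report only what shows in the picture. A call takes as long as a camera call. They do not tell look-alikes from the thing itself.
- boxes_of(camera, thing): "rect" ([left, top, width, height] in pixels, round what is visible of it).
- cut_out(camera, thing): "pixels" (420x560 bool, what is visible of it) and "rect" ([left, top, width, height] in pixels, round what is visible of it).
- landmark_of(camera, thing): "uv" ([column, row] in pixels: a listed point, or the origin of a listed thing).
The state is a dict: "clock": time; "joint_pos": joint angles; "qvel": joint speeds; "tau": joint torques, N m; "tool_pos": TCP position; "orientation": TCP orientation; "force": force on the tool from outside, world axes, zero at the start; "moment": the same for the moment, N m; "opening": finger opening in m; "gripper_force": force on a finger pad.
Only numpy, scipy, OpenCV 4.12 (cv2) and the standard library are available. Lean on these libraries where they do the work, as an engineer would, in place of code of your own. Each camera call takes 0.05 s, during which the arm holds its last target. There are 200 camera calls.

## Working session

There is one attempt and no reset: what is moved stays moved. The work goes in short steps, Python scripts to look and compute and a shell command to move; the robot and the scene stay as the last step left them, time stands still between calls to the robot, and variables do not carry over. Pictures are saved under pics/ and viewed, at most 10 in all, crops included, and the job is handed in when it is done.

```bash
mkdir -p pics; ls; python3 - <<'E'
from plant import *
import cv2
print(get_obs())
for n in ("scene","top"):
    im=snapshot(n); cv2.imwrite(f"pics/{n}0.png",im[:,:,::-1])
    p=camera_params(n); print(n,p)
    for t in ("nest","narrow_rail","broad_rail","tile","spacer","rest","tube_rack","reagent","beaker"):
        print(t,[(round(d["p"],2),[round(float(x)) for x in d["uv"]]) for d in landmark_of(n,t)][:3],[(round(d["p"],2),[round(float(x)) for x in d["rect"]]) for d in boxes_of(n,t)][:3])
E
```

```text
pics
{'clock': 0.0, 'joint_pos': array([ 8.58358605e+01,  2.05906013e+01,  6.32954005e-01, -1.99920051e-02,
       -7.01367104e+01, -1.65056555e+01]), 'qvel': array([-0.06760392, -0.03779303, -0.04057795,  0.14179693,  0.02907834,
       -0.0719437 ]), 'tau': array([ 9.36799697e-04, -5.82712841e+01,  2.93050790e+01,  6.99706122e+00,
        7.13090019e-03, -1.48838835e-04]), 'tool_pos': array([0.23812857, 0.6310632 , 0.22562629]), 'orientation': array([ 1.79904191e+02, -8.79125329e-03, -2.06765959e+01]), 'force': array([-0.53409265, -0.87737903,  0.05769055]), 'moment': array([-0.02803655, -0.01028989,  0.00583068]), 'gripper_force': 0.0, 'opening': 0.08720542533976713}
scene {'mtx': array([[443.3388319 ,   0.        , 280.09770914],
       [  0.        , 443.3388319 , 212.08291583],
       [  0.        ,   0.        ,   1.        ]]), 'k1': -0.13056925504431216, 'rvec': array([ 2.36809455,  0.87360414, -0.3064025 ]), 'tvec': array([-0.41514417, -0.30631953,  1.29420353])}
nest [(0.66, [321, 128]), (0.57, [272, 199])] [(0.79, [222, 162, 102, 82])]
narrow_rail [(0.76, [300, 191])] [(0
[... 986 characters left out ...]
926])}
nest [] [(0.97, [207, 208, 95, 100]), (0.72, [129, 158, 32, 29])]
narrow_rail [(0.76, [229, 245])] [(0.71, [220, 227, 18, 35])]
broad_rail [(0.78, [281, 255]), (0.57, [128, 287])] [(0.71, [272, 234, 26, 40])]
tile [(0.89, [243, 157]), (0.88, [253, 261])] [(0.96, [230, 241, 43, 46]), (0.58, [227, 129, 45, 51])]
spacer [(0.8, [394, 275]), (0.67, [436, 283]), (0.62, [285, 252])] [(0.52, [391, 258, 13, 33]), (0.43, [422, 282, 36, -2]), (0.43, [341, 282, 32, 20])]
rest [(0.72, [391, 277])] [(0.87, [382, 259, 27, 36])]
tube_rack [(0.96, [132, 287])] [(0.72, [108, 251, 38, 74])]
reagent [(0.67, [152, 177])] [(0.68, [132, 158, 29, 26])]
beaker [(0.81, [357, 177])] [(0.96, [348, 163, 26, 30])]
```

```bash
python3 - <<'E'
import cv2
a=cv2.imread("pics/top0.png"); cv2.imwrite("pics/top0z.png",cv2.resize(a[120:340,90:490],None,fx=2,fy=2,interpolation=cv2.INTER_CUBIC))
E
```

```text
(no output)
```

View pics/top0z.png

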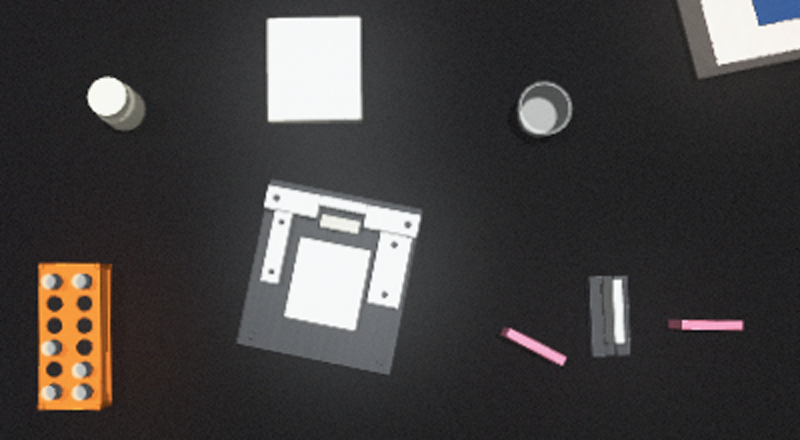

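View pics/scene0.png

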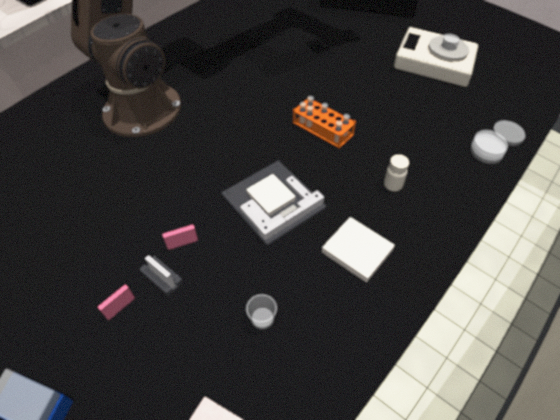

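The top view shows the narrow rail on the left of the nest (zoomed 275,247) and the broad rail on the right. The nest is turned about 11° clockwise. The grey spacer stands in its rest at zoomed (618,312), with pink look-alikes on both sides. The real tile is the one in the nest.

```bash
cat > h.py <<'E'
import numpy as np, cv2
from plant import *
def ray(p,uv):
    R=cv2.Rodrigues(p["rvec"])[0]; K=p["mtx"]; d=np.array([p["k1"],0,0,0,0.])
    n=cv2.undistortPoints(np.array(uv,float).reshape(-1,1,2),K,d,None,None)[:,0]
    c=-R.T@p["tvec"]; return c,np.c_[n,np.ones(len(n))]@R
def plane(p,uv,z):
    c,d=ray(p,uv); return c+d*((z-c[2])/d[:,2])[:,None]
def proj(p,X):
    return cv2.projectPoints(np.array(X,float).reshape(-1,1,3),p["rvec"],p["tvec"],p["mtx"],np.array([p["k1"],0,0,0,0.]))[0][:,0]
def tri(ps,uvs):
    A=np.zeros((3,3));b=np.zeros(3)
    for p,u in zip(ps,uvs):
        c,d=ray(p,[u]); d=d[0]/np.linalg.norm(d[0]); M=np.eye(3)-np.outer(d,d); A+=M;b+=M@c
    return np.linalg.solve(A,b)
def nestT(x,y,yaw,pts): # nest frame points ->world
    c,s=np.cos(yaw),np.sin(yaw); P=np.array(pts,float); return np.c_[x+c*P[:,0]-s*P[:,1],y+s*P[:,0]+c*P[:,1],P[:,2]]
def toolmove(dst,o=None):
    "dst world xyz, yaw(deg) for tool down; row from the current measured pose"
    from scipy.spatial.transform import Rotation as R
    o=o or get_obs(); R0=R.from_euler("xyz",o["orientation"],degrees=True)
    R1=R.from_euler("xyz",[180,0,dst[3]],degrees=True)
    return np.r_[R0.inv().apply(np.array(dst[:3])-o["tool_pos"])/0.3,(R0.inv()*R1).as_rotvec()/np.pi].round(4)
E
python3 - <<'E'
from h import *
p=camera_params("top")
f=lambda z:(np.array(z)/2+[90,120])
print("base corners",plane(p,f([[237,344],[389,374],[421,212],[271,181]]),.012))
print("tile",plane(p,f([[302,238],[370,249],[356,329],[285,316]]),.028))
print("spacer top",plane(p,f([[613,279],[623,279],[625,343],[614,343]]),.056))
print("rest",plane(p,f([[589,276],[628,276],[630,355],[592,356]]),.016))
o=get_obs();w=camera_params("wrist");Rw=cv2.Rodrigues(w["rvec"])[0];print("wristcam",-Rw.T@w["tvec"],Rw[2],Rw[0],w["mtx"][0,0],w["k1"])
E
```

```text
base corners [[ 0.45425531  0.09142718  0.012     ]
 [ 0.4202697  -0.07822939  0.012     ]
 [ 0.60109289 -0.11594934  0.012     ]
 [ 0.63759311  0.0536197   0.012     ]]
tile [[ 0.57167451  0.01725554  0.028     ]
 [ 0.55897155 -0.05808998  0.028     ]
 [ 0.47099112 -0.04205412  0.028     ]
 [ 0.48563974  0.03613046  0.028     ]]
spacer top [[ 0.52242696 -0.32152618  0.056     ]
 [ 0.52226456 -0.33260087  0.056     ]
 [ 0.45311043 -0.33296247  0.056     ]
 [ 0.45335239 -0.32083424  0.056     ]]
rest [[ 0.5268596  -0.30426035  0.016     ]
 [ 0.52622706 -0.34902183  0.016     ]
 [ 0.43758886 -0.34895284  0.016     ]
 [ 0.43736204 -0.30554297  0.016     ]]
wristcam [0.30091181 0.60937877 0.38285136] [-0.23322609  0.08761971 -0.96846702] [-3.53156523e-01 -9.35564165e-01  4.04197542e-04] 334.8486480300787 -0.07625728000916698
```

```bash
python3 -c "
from h import *
print(toolmove([.46,.40,.22,-11.5]))"
```

```text
[ 0.9638  0.4612  0.0219 -0.     -0.     -0.051 ]
```

```bash
python3 -m inch '0.96 0.46 0.02 0 0 -0.051;0.96 0.46 0.02 0 0 -0.051;0.96 0.46 0.02 0 0 -0.051;0.96 0.46 0.02 0 0 -0.051;0.96 0.46 0.02 0 0 -0.051;0.96 0.46 0.02 0 0 -0.051;0.96 0.46 0.02 0 0 -0.051;0.96 0.46 0.02 0 0 -0.051;0.96 0.46 0.02 0 0 -0.051;0.96 0.46 0.02 0 0 -0.051'; python3 -c "
from h import *
print(get_obs()['joint_pos'],toolmove([.52,.10,.18,-11.5]))"
```

```text
clock: 2.73
tool_pos: [0.4601, 0.3994, 0.2207]
orientation: [-180.0, -0.0, -11.7]
force: [0.0, 0.3, -0.6]
opening: 0.0876
gripper_force: 0.0
[ 5.93068396e+01  1.46300363e+01 -8.51168197e+00 -9.88340480e-04
 -6.68505926e+01  1.90321262e+01] [ 3.972e-01  9.370e-01  1.354e-01 -0.000e+00 -0.000e+00 -9.000e-04]
```

```bash
python3 -m inch '0.397 0.937 0.135 0 0 0;0.397 0.937 0.135 0 0 0;0.397 0.937 0.135 0 0 0;0.397 0.937 0.135 0 0 0;0.397 0.937 0.135 0 0 0;0.397 0.937 0.135 0 0 0;0.397 0.937 0.135 0 0 0;0.397 0.937 0.135 0 0 0;0.397 0.937 0.135 0 0 0;0.397 0.937 0.135 0 0 0'; cat > shot.py <<'E'
import sys,pickle
from h import *
n=sys.argv[1]; p=camera_params("wrist"); o=get_obs(); im=snapshot("wrist"); cv2.imwrite(f"pics/{n}.png",im[:,:,::-1]); pickle.dump((p,o),open(f"{n}.pkl","wb"))
print(o["tool_pos"].round(4),o["orientation"].round(2))
if len(sys.argv)>2: print(toolmove([float(v) for v in sys.argv[2].split(",")]))
E
python3 shot.py w1 .52,-.10,.18,-11.5
```

```text
clock: 3.57
tool_pos: [0.5198, 0.1014, 0.1801]
orientation: [-180.0, -0.0, -11.6]
force: [-0.3, 0.3, 0.6]
opening: 0.0876
gripper_force: 0.0
[0.5198 0.1014 0.1801] [-1.7999e+02 -1.0000e-02 -1.1560e+01]
[ 1.346e-01  6.604e-01  6.000e-04 -1.000e-04 -1.000e-04  1.000e-04]
```

View pics/w1.png

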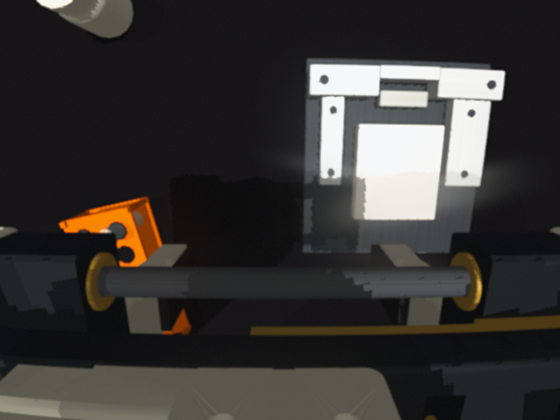

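The wrist view shows the nest in the upper right: narrow rail (332,140), broad rail (467,142) and tile (399,172). The fingers fill the lower third. I'll take a second view from the other side.

```bash
python3 -m inch '0.1 0.55 0 0 0 0;0.1 0.55 0 0 0 0;0.1 0.55 0 0 0 0;0.1 0.55 0 0 0 0;0.1 0.55 0 0 0 0;0.1 0.55 0 0 0 0;0.1 0.55 0 0 0 0;0.1 0.55 0 0 0 0'; 
python3 shot.py w2 .45,-.26,.18,0
cat > fit.py <<'E'
# crude line-corner candidates: sub-pixel corners near predicted points
from h import *
import pickle,sys
E
python3 - <<'E'
import cv2
a=cv2.imread("pics/w2.png");b=cv2.imread("pics/w1.png")
cv2.imwrite("pics/w2z.png",cv2.resize(a[40:270],None,fx=1.42,fy=1.42,interpolation=cv2.INTER_CUBIC))
E
```

```text
clock: 4.28
tool_pos: [0.5167, -0.0645, 0.1802]
orientation: [-180.0, -0.0, -11.4]
force: [0.2, 0.2, 0.6]
opening: 0.0874
gripper_force: 0.0
[ 0.5167 -0.0645  0.1802] [-1.7998e+02 -2.0000e-02 -1.1380e+01]
[-8.940e-02  6.828e-01  4.000e-04 -1.000e-04 -1.000e-04 -6.310e-02]
```

View pics/w2z.png

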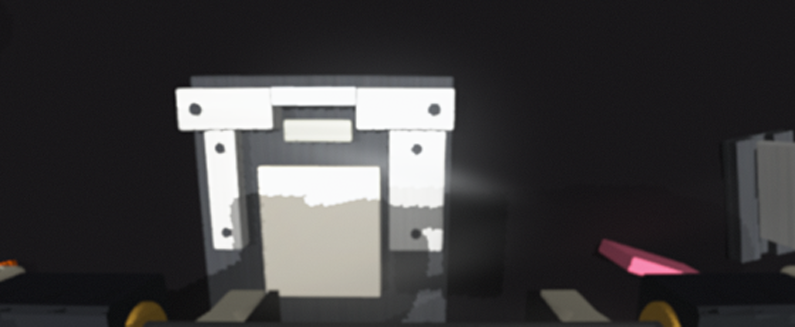

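The second wrist view (zoom 1.42, rows from 40) shows the rails' front corners at (242,248) and (390,249), the stop's ends at (179,129) and (455,127), and the tile at (320,230). Now I'll fit the nest and tile poses from both views.

```bash
cat > fit.py <<'E'
from h import *
import pickle
from scipy.optimize import least_squares
O=[(60,86,38),(60,-86,38),(60,26,38),(60,-26,38),(-20,74,28),(-20,54,28),(-20,-46,28),(-20,-82,28)]
U2=np.array([(179,129),(455,127),(273,129),(356,129),(215,249),(242,248),(390,249),(443,250)])/1.42+[0,40]
U1=np.array([(311,96),(503,101),(379,95),(439,98),(320,184),(341,184),(447,184),(481,186)],float)
T2=np.array([(259,166),(380,166),(381,296),(265,296)])/1.42+[0,40]
T1=np.array([(358,125),(443,126),(435,219),(353,218)],float)
ps=[pickle.load(open(f"{n}.pkl","rb"))[0] for n in("w1","w2")]
U=[]
for n,u in(("w1",U1),("w2",U2)):
    g=cv2.imread(f"pics/{n}.png",0); c=cv2.cornerSubPix(g,u.astype(np.float32).reshape(-1,1,2).copy(),(3,3),(-1,-1),(3,30,.01))[:,0]
    c=np.where(np.linalg.norm(c-u,axis=1)[:,None]<2.5,c,u); U.append(c)
X=np.array(O)/1000.
f=lambda q:np.concatenate([(proj(p,nestT(*q[:3],X+[0,0,q[3]]))-u).ravel() for p,u in zip(ps,U)])
r=least_squares(f,[.528,-.012,-.2,0],loss="soft_l1")
print("nest x y yaw dz",r.x[:2],np.degrees(r.x[2]),r.x[3]); print(f(r.x).reshape(2,-1,2).round(1).tolist())
for a,b in zip(ps,[U[0],U[1]]):
    q=least_squares(lambda q:(proj(a,nestT(*q,X))-b).ravel(),r.x[:3],loss="soft_l1").x;print("single",q[:2],np.degrees(q[2]))
t=np.array([tri(ps,[a,b]) for a,b in zip(T1,T2)]); print("tile corners world",t.round(4).tolist())
c,s=np.cos(r.x[2]),np.sin(r.x[2]); d=t[:,:2]-r.x[:2]; print("tile in nest",(d@np.array([[c,-s],[s,c]])).round(4).tolist())
np.save("nest.npy",r.x)
E
python3 fit.py
```

```text
nest x y yaw dz [ 0.53141809 -0.00989777] -11.796401464382981 -0.0022843249565029965
[[[-1.6, -2.1], [0.5, -0.5], [-0.6, 1.1], [-0.3, -0.3], [-0.3, -0.1], [1.4, -0.2], [-2.6, 1.0], [0.6, 0.0]], [[-0.1, 0.0], [0.1, 0.4], [0.6, 0.1], [-0.1, -0.6], [-0.2, 0.1], [0.7, 0.1], [-0.1, 0.2], [0.8, 0.1]]]
single [ 0.53152342 -0.00947381] -11.777080171995198
single [ 0.53170323 -0.01014835] -11.790071765597965
tile corners world [[0.5737, 0.022, 0.0218], [0.5577, -0.0565, 0.0219], [0.4706, -0.0387, 0.0256], [0.4873, 0.0407, 0.0261]]
tile in nest [[0.0349, 0.0399], [0.0353, -0.0402], [-0.0537, -0.0407], [-0.0535, 0.0405]]
```

```bash
python3 -m inch '-0.2 0.68 0 0 0 -0.063;-0.2 0.68 0 0 0 -0.063;-0.2 0.68 0 0 0 -0.063;-0.2 0.68 0 0 0 -0.063;-0.2 0.68 0 0 0 -0.063;-0.2 0.68 0 0 0 -0.063;-0.2 0.68 0 0 0 -0.063'; 
python3 shot.py s1 .42,-.36,.18,0
```

```text
clock: 4.92
tool_pos: [0.4162, -0.2549, 0.1802]
orientation: [180.0, -0.0, -0.2]
force: [0.4, 0.6, -0.4]
opening: 0.0879
gripper_force: 0.0
[ 0.4162 -0.2549  0.1802] [ 1.8e+02 -1.0e-02 -2.5e-01]
[ 1.130e-02  3.534e-01  5.000e-04 -0.000e+00 -1.000e-04 -1.100e-03]
```

```bash
python3 -m inch '0.02 0.36 0 0 0 0;0.02 0.36 0 0 0 0;0.02 0.36 0 0 0 0;0.02 0.36 0 0 0 0;0.02 0.36 0 0 0 0'; 
python3 shot.py s2; python3 - <<'E'
import cv2,numpy as np
a=cv2.imread("pics/s1.png");b=cv2.imread("pics/s2.png")
cv2.imwrite("pics/s12.png",np.hstack([cv2.resize(x[90:270,c:c+130],None,fx=3,fy=3,interpolation=cv2.INTER_CUBIC) for x,c in((a,340),(b,210))]))
E
```

```text
clock: 5.38
tool_pos: [0.4237, -0.3616, 0.1793]
orientation: [-180.0, 0.1, -0.1]
force: [-0.3, 0.2, -0.5]
opening: 0.0877
gripper_force: 0.0
[ 0.4237 -0.3616  0.1793] [-1.7997e+02  5.0000e-02 -1.4000e-01]
```

View pics/s12.png

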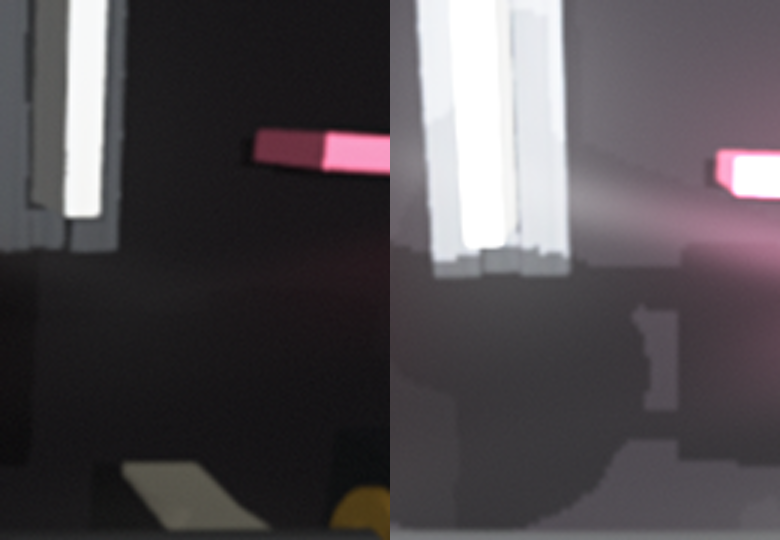

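The spacer's near end is at (82,215) in the left crop and (487,247) in the right one, but the far end is cut off. I'll take a taller crop.

```bash
python3 - <<'E'
import cv2,numpy as np
a=cv2.imread("pics/s1.png");b=cv2.imread("pics/s2.png")
b=np.clip((b.astype(float)-130)*2,0,255).astype(np.uint8)
cv2.imwrite("pics/s12b.png",np.hstack([cv2.resize(x[60:190,c:c+100],None,fx=4,fy=4,interpolation=cv2.INTER_CUBIC) for x,c in((a,320),(b,190))]))
E
```

```text
(no output)
```

View pics/s12b.png

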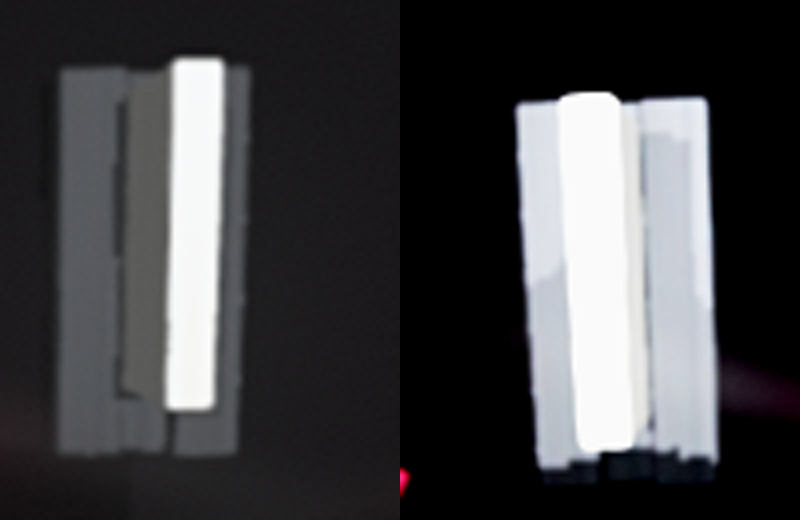

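Both crops show the spacer's top face: (173..224, 58) to (165..213, 408) on the left and (558..618, 94) to (578..634, 450) on the right.

```bash
python3 - <<'E'
from h import *
import pickle
ps=[pickle.load(open(f"{n}.pkl","rb"))[0] for n in("s1","s2")]
A=np.array([(173,58),(224,58),(213,408),(165,408)])/4+[320,60]
B=np.array([(158,94),(218,94),(234,449),(178,451)])/4+[190,60]
t=np.array([tri(ps,[a,b]) for a,b in zip(A,B)]);print(t.round(4),t.mean(0).round(4))
d=t[0]+t[1]-t[2]-t[3];print("yaw",np.degrees(np.arctan2(d[1],d[0])))
for p,u in zip(ps,(A,B)): q=plane(p,u,.056);d=q[0]+q[1]-q[2]-q[3];print(q.mean(0).round(4),np.degrees(np.arctan2(d[1],d[0])))
print(toolmove([t.mean(0)[0],t.mean(0)[1],.09,np.degrees(np.arctan2(d[1],d[0]))]))
E
```

```text
[[ 0.524  -0.3176  0.0557]
 [ 0.5246 -0.3291  0.0512]
 [ 0.453  -0.3305  0.0511]
 [ 0.4534 -0.3192  0.0555]] [ 0.4887 -0.3241  0.0534]
yaw 1.1834791514023213
[ 0.4889 -0.3234  0.056 ] 1.123237120140287
[ 0.4885 -0.3244  0.056 ] 1.2216748848265
[ 2.177e-01 -1.228e-01  2.983e-01 -2.000e-04  2.000e-04 -7.300e-03]
```

```bash
python3 -m inch '0.218 -0.123 0.15 0 0 -0.0073;0.218 -0.123 0.25 0 0 -0.0073;0.218 -0.123 0.298 0 0 -0.0073;0.218 -0.123 0.298 0 0 -0.0073;0.218 -0.123 0.298 0 0 -0.0073;0.218 -0.123 0.298 0 0 -0.0073'; python3 -c "
from h import *
print(toolmove([.4888,-.324,.03,1.2]))"
```

```text
clock: 5.93
tool_pos: [0.4888, -0.3244, 0.0917]
orientation: [180.0, -0.0, 1.3]
force: [-0.3, 0.6, 0.5]
opening: 0.0873
gripper_force: 0.0
[-2.000e-04 -1.400e-03  2.056e-01  2.000e-04 -2.000e-04  6.000e-04]
```

```bash
python3 -m inch '0 -0.001 0.07 0 0 0;0 -0.001 0.14 0 0 0;0 -0.001 0.2 0 0 0;0 -0.001 0.2 0 0 0;0 -0.001 0.2 0 0 0;0 -0.001 0.2 0 0 0'; python3 -m inch '0 0 0 0 0 0;0 0 0 0 0 0;0 0 0 0 0 0;0 0 0 0 0 0;0 0 0 0 0 0;0 0 0 0 0 0;0 0 0 0 0 0;0 0 0 0 0 0;0 0 0 0 0 0;0 0 0 0 0 0' 1
```

```text
clock: 6.43
tool_pos: [0.4892, -0.3256, 0.033]
orientation: [179.9, -0.2, 1.2]
force: [-0.1, 0.2, -0.1]
opening: 0.0874
gripper_force: 0.0
clock: 7.27
tool_pos: [0.488, -0.3251, 0.0306]
orientation: [-180.0, 0.0, 1.2]
force: [0.1, 0.7, 0.8]
opening: 0.0266
gripper_force: 0.0
```

```bash
python3 -m inch '0 0 0 0 0 0;0 0 0 0 0 0;0 0 0 0 0 0;0 0 0 0 0 0;0 0 0 0 0 0;0 0 0 0 0 0' 1; python3 -c "
from h import *
print(get_obs()['tool_pos'])"
```

```text
clock: 7.77
tool_pos: [0.488, -0.325, 0.0306]
orientation: [-180.0, 0.0, 1.2]
force: [0.3, -0.8, -1.2]
opening: 0.0098
gripper_force: 30.0
[ 0.48799249 -0.32504441  0.03062747]
```

```bash
python3 -m inch '0 0 -0.1 0 0 0;0 0 -0.2 0 0 0;0 0 -0.34 0 0 0;0 0 -0.34 0 0 0;0 0 -0.34 0 0 0;0 0 -0.34 0 0 0;0 0 -0.34 0 0 0'; python3 - <<'E'
from h import *
n=np.load("nest.npy"); n[:3]=[.5316,-.0098,np.radians(-11.79)]; np.save("nest.npy",n)
t=nestT(*n[:3],[(.0142,.047,0)])[0]; print(t); print(toolmove([t[0],t[1],.13,-11.79]), toolmove([.48,-.15,.13,-6]))
E
```

```text
clock: 8.35
tool_pos: [0.4871, -0.3247, 0.1314]
orientation: [-179.9, 0.1, 1.1]
force: [-0.5, 1.3, -1.6]
opening: 0.0101
gripper_force: 30.0
[0.55510371 0.03330703 0.        ]
[ 2.5040e-01 -1.1885e+00  5.4000e-03 -2.0000e-04  6.0000e-04  7.1900e-02] [-1.210e-02 -5.826e-01  5.300e-03 -3.000e-04  6.000e-04  3.970e-02]
```

```bash
python3 -m inch '0.2 -0.95 0 0 0 0.0719;0.2 -0.95 0 0 0 0.0719;0.2 -0.95 0 0 0 0.0719;0.2 -0.95 0 0 0 0.0719;0.2 -0.95 0 0 0 0.0719;0.2 -0.95 0 0 0 0.0719;0.2 -0.95 0 0 0 0.0719;0.2 -0.95 0 0 0 0.0719;0.2 -0.95 0 0 0 0.0719;0.2 -0.95 0 0 0 0.0719'; python3 - <<'E'
from h import *
print(toolmove([.5551,.0333,.10,-11.79]))
E
```

```text
clock: 9.18
tool_pos: [0.5415, -0.0387, 0.1314]
orientation: [179.9, 0.1, -11.7]
force: [0.0, -0.7, -0.8]
opening: 0.0098
gripper_force: 30.0
[-0.0038 -0.2442  0.1044  0.0004  0.0007  0.0005]
```

```bash
python3 -m inch '-0.004 -0.244 0.05 0 0 0;-0.004 -0.244 0.1 0 0 0;-0.004 -0.244 0.17 0 0 0;-0.004 -0.244 0.17 0 0 0;-0.004 -0.244 0.17 0 0 0;-0.004 -0.244 0.17 0 0 0;-0.004 -0.244 0.17 0 0 0'; python3 shot.py p1 .5551,.0333,.0366,-11.79;  python3 - <<'E'
import cv2
a=cv2.imread("pics/p1.png"); cv2.imwrite("pics/p1z.png",cv2.resize(a[60:300,180:500],None,fx=2.5,fy=2.5,interpolation=cv2.INTER_CUBIC))
E
```

```text
clock: 9.77
tool_pos: [0.5566, 0.0319, 0.0828]
orientation: [-180.0, -0.1, -11.9]
force: [0.3, 0.0, -0.1]
opening: 0.0095
gripper_force: 30.0
[0.5566 0.0319 0.0828] [-1.7997e+02 -8.0000e-02 -1.1860e+01]
[-0.0061 -0.0028  0.1542 -0.0003 -0.0005 -0.0004]
```

View pics/p1z.png

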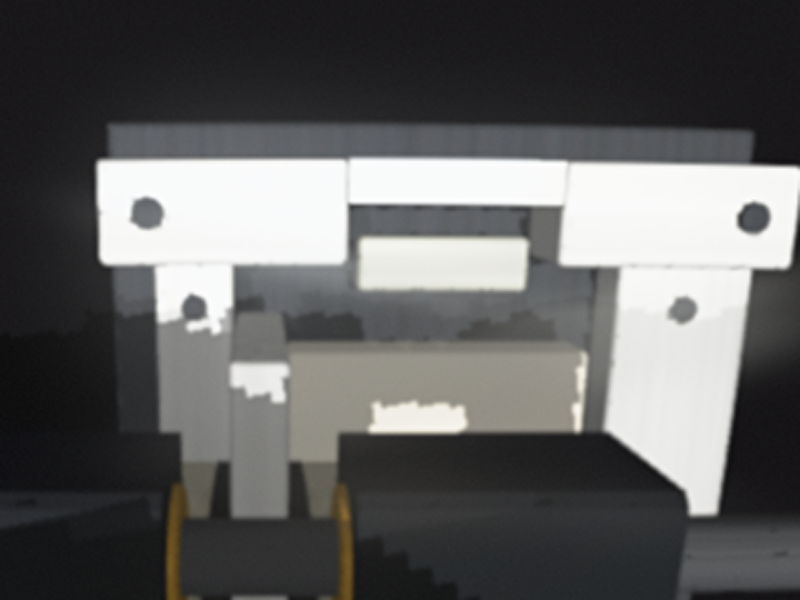

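The picture shows the spacer held above the gap. Its far lower edge is at zoomed (237..282, 314), the rail's inner edge meets the stop at (233,267), and the tile's rear left corner is at (290,346). I'll check the lateral fit by projecting these.

```bash
python3 - <<'E'
from h import *
import pickle
p,o=pickle.load(open("p1.pkl","rb")); n=np.load("nest.npy")
zm=lambda u:((u-[180,60])*2.5).round(1).tolist()
P=[(60,54,28),(60,74,28),(60,-46,28),(60,-82,28),(60,86,38),(60,26,38),(60,-26,38),(60,-86,38)]
print("nest pred",zm(proj(p,nestT(*n[:3],np.array(P)/1000.))))
g=o["tool_pos"];y=np.radians(o["orientation"][2])
print("spacer pred top",zm(proj(p,nestT(g[0],g[1],y,[(.0358,.005,g[2]+.0254),(.0358,-.005,g[2]+.0254)]))),"bot",zm(proj(p,nestT(g[0],g[1],y,[(.0358,.005,g[2]-.0246),(.0358,-.005,g[2]-.0246)]))))
def tn(uv,z):
    w=plane(p,np.array(uv)/2.5+[180,60],z)[:,:2]-n[:2]; c,s=np.cos(n[2]),np.sin(n[2]); return (w@np.array([[c,-s],[s,c]])*1000).round(1).tolist()
print("seen rail/stop",tn([(233,267),(157,267),(618,268),(751,268),(232,380)],.028),"stop",tn([(100,265),(347,265),(561,267),(793,268)],.038))
print("tile rear",tn([(290,350),(585,350)],.028),"spacer bot",tn([(237,314),(282,314)],g[2]-.0246),"top",tn([(231,364),(288,364)],g[2]+.0254))
print("tcp nest",((g[:2]-n[:2])@np.array([[np.cos(n[2]),-np.sin(n[2])],[np.sin(n[2]),np.cos(n[2])]])*1000).round(1))
E
```

```text
nest pred [[231.4, 258.4], [151.9, 258.7], [623.6, 259.7], [757.6, 261.2], [97.1, 263.3], [346.8, 262.8], [560.6, 263.5], [795.3, 266.0]]
spacer pred top [[235.6, 362.9], [297.8, 362.9]] bot [[241.6, 310.8], [287.4, 310.8]]
seen rail/stop [[57.8, 53.6], [57.9, 72.8], [57.9, -44.7], [58.2, -80.4], [28.4, 54.1]] stop [[59.6, 85.3], [59.5, 25.9], [59.2, -26.2], [59.5, -85.5]]
tile rear [[36.4, 39.1], [36.4, -38.0]] spacer bot [[51.1, 51.9], [51.0, 42.1]] top [[51.6, 51.6], [51.6, 42.5]]
tcp nest [16.  45.9]
```

Seen by the same camera, the spacer spans nest y 42.1 to 51.9, between the tile edge at about 40 and the rail at 54. It is centred, so I'll descend.

```bash
python3 -m inch '0 0 0.04 0 0 0;0 0 0.08 0 0 0;0 0 0.1 0 0 0;0 0 0.12 0 0 0;0 0 0.12 0 0 0;0 0 0.12 0 0 0'; python3 -c "
from h import *
print(toolmove([.5551,.0333,.0366,-11.79]))"
```

```text
clock: 10.32
tool_pos: [0.5562, 0.0328, 0.0459]
orientation: [180.0, -0.0, -11.8]
force: [-0.3, 0.9, -0.7]
opening: 0.0099
gripper_force: 30.0
[-0.0038 -0.0009  0.031   0.     -0.      0.    ]
```

No contact force, and the bottom edge is already below tile-top level. I'll continue in small steps.

```bash
python3 -m inch '0 0 0.015 0 0 0;0 0 0.025 0 0 0;0 0 0.025 0 0 0;0 0 0.025 0 0 0;0 0 0.025 0 0 0'; python3 -m inch '0 0 0.004 0 0 0;0 0 0.007 0 0 0;0 0 0.007 0 0 0;0 0 0.007 0 0 0'
```

```text
clock: 10.73
tool_pos: [0.5561, 0.033, 0.0383]
orientation: [180.0, -0.0, -11.8]
force: [0.7, 0.9, -0.8]
opening: 0.0098
gripper_force: 30.0
clock: 11.07
tool_pos: [0.5563, 0.0331, 0.0366]
orientation: [-180.0, -0.0, -11.8]
force: [-2.5, -0.1, 5.7]
opening: 0.0098
gripper_force: 30.0
```

```bash
python3 -m inch '0 0 0 0 0 0;0 0 0 0 0 0;0 0 0 0 0 0;0 0 0 0 0 0;0 0 0 0 0 0;0 0 0 0 0 0;0 0 0 0 0 0' 0.3;  python3 -m inch '0 0 -0.05 0 0 0;0 0 -0.1 0 0 0;0 0 -0.2 0 0 0;0 0 -0.2 0 0 0;0 0 -0.3 0 0 0;0 0 -0.3 0 0 0;0 0 -0.3 0 0 0'; python3 - <<'E'
from h import *
n=np.load("nest.npy")
for q in [(-.09,0),(-.075,0)]:
  t=nestT(*n[:3],[(*q,0)])[0]; print(t,toolmove([t[0],t[1],.127,-11.79]))
E
```

```text
clock: 11.65
tool_pos: [0.556, 0.033, 0.036]
orientation: [180.0, 0.0, -11.8]
force: [-0.3, -0.1, 0.5]
opening: 0.0304
gripper_force: 0.0
clock: 12.23
tool_pos: [0.5572, 0.0334, 0.1278]
orientation: [-179.9, -0.2, -11.8]
force: [-0.2, 0.5, -1.6]
opening: 0.0307
gripper_force: 0.0
[0.44349872 0.00858927 0.        ] [-3.543e-01  1.582e-01  1.300e-03 -6.000e-04 -1.100e-03  1.000e-04]
[0.45818227 0.00552439 0.        ] [-3.043e-01  1.582e-01  1.500e-03 -6.000e-04 -1.100e-03  1.000e-04]
```

```bash
python3 -m inch '-0.35 0.158 0 0 0 0;-0.35 0.158 0 0 0 0;-0.35 0.158 0 0 0 0;-0.35 0.158 0 0 0 0;-0.35 0.158 0 0 0 0;-0.35 0.158 0 0 0 0;-0.35 0.158 0 0 0 0' 0.45; python3 shot.py q1; python3 - <<'E'
from h import *
n=np.load("nest.npy"); t=nestT(*n[:3],[(-.078,0,0)])[0]; print(toolmove([t[0],t[1],.017,-11.79]))
a=cv2.imread("pics/q1.png"); cv2.imwrite("pics/q1z.png",cv2.resize(a[60:300,120:440],None,fx=2.5,fy=2.5,interpolation=cv2.INTER_CUBIC))
E
```

```text
clock: 12.82
tool_pos: [0.4443, 0.0083, 0.126]
orientation: [-180.0, -0.0, -11.8]
force: [-0.1, 0.4, -0.4]
opening: 0.0243
gripper_force: 0.0
[0.4443 0.0083 0.126 ] [-1.800e+02 -2.000e-02 -1.177e+01]
[ 0.0371 -0.0005  0.3629  0.      0.      0.    ]
```

View pics/q1z.png

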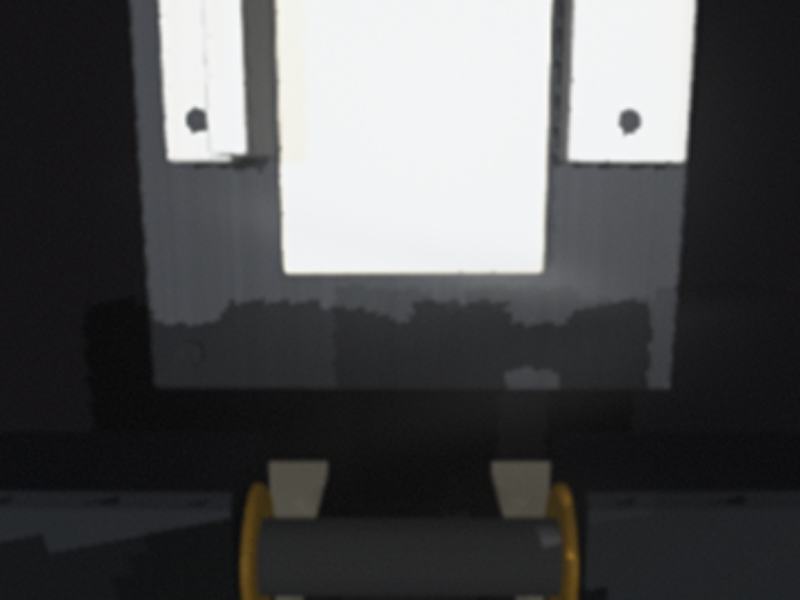

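The spacer stands upright and parallel in the gap next to the narrow rail (zoomed 228,80). The tile front edge runs (285..545, 272), with the fingers centred below it. I'll lower them in front of the tile.

```bash
python3 -m inch '0.037 0 0.1 0 0 0;0.037 0 0.2 0 0 0;0.037 0 0.3 0 0 0;0.037 0 0.36 0 0 0;0.037 0 0.36 0 0 0;0.037 0 0.36 0 0 0'; python3 -m inch '0.02 0 0 0 0 0;0.03 0 0 0 0 0;0.04 0 0 0 0 0;0.05 0 0 0 0 0;0.06 0 0 0 0 0;0.06 0 0 0 0 0'; python3 - <<'E'
from h import *
n=np.load("nest.npy"); t=nestT(*n[:3],[(-.0395,0,0)])[0]; print(toolmove([t[0],t[1],.017,-11.79]))
E
```

```text
clock: 13.37
tool_pos: [0.4542, 0.0055, 0.0172]
orientation: [179.9, 0.1, -11.8]
force: [0.3, 0.5, 0.9]
opening: 0.024
gripper_force: 0.0
clock: 13.87
tool_pos: [0.4727, 0.002, 0.0185]
orientation: [-180.0, -0.0, -11.8]
force: [0.1, -0.6, -0.4]
opening: 0.0239
gripper_force: 0.0
[ 0.0687 -0.0015  0.005  -0.0001 -0.0002 -0.    ]
```

```bash
python3 -m inch '0.006 0 0 0 0 0;0.012 0 0 0 0 0;0.018 0 0 0 0 0;0.024 0 0 0 0 0;0.03 0 0 0 0 0;0.036 0 0 0 0 0;0.042 0 0 0 0 0;0.042 0 0 0 0 0;0.042 0 0 0 0 0'; python3 -m inch '0.004 0 0 0 0 0;0.008 0 0 0 0 0;0.012 0 0 0 0 0;0.016 0 0 0 0 0;0.02 0 0 0 0 0;0.02 0 0 0 0 0;0.02 0 0 0 0 0'; python3 - <<'E'
from h import *
n=np.load("nest.npy"); t=nestT(*n[:3],[(-.0395,0,0)])[0]; print(toolmove([t[0],t[1],.017,-11.79]))
E
```

```text
clock: 14.62
tool_pos: [0.4842, -0.0006, 0.0179]
orientation: [180.0, 0.0, -11.8]
force: [-3.7, 0.1, 1.2]
opening: 0.0241
gripper_force: 1.5
clock: 15.2
tool_pos: [0.4889, -0.0019, 0.0179]
orientation: [180.0, 0.1, -11.8]
force: [-8.7, 2.4, 6.0]
opening: 0.0241
gripper_force: 4.2
[ 0.013  -0.0032  0.0029  0.0002  0.0006  0.    ]
```

```bash
python3 -m inch '0.003 0 0 0 0 0;0.006 0 0 0 0 0;0.009 0 0 0 0 0;0.009 0 0 0 0 0;0.009 0 0 0 0 0'; python3 -m inch '0.003 0 0 0 0 0;0.005 0 0 0 0 0;0.005 0 0 0 0 0;0.005 0 0 0 0 0'; python3 shot.py r1 ; python3 - <<'E'
from h import *
a=cv2.imread("pics/r1.png"); cv2.imwrite("pics/r1z.png",cv2.resize(a[0:240,120:440],None,fx=2.5,fy=2.5,interpolation=cv2.INTER_CUBIC))
E
```

```text
clock: 15.62
tool_pos: [0.4907, -0.0024, 0.0177]
orientation: [179.9, 0.2, -11.8]
force: [-11.3, 4.5, 8.6]
opening: 0.0241
gripper_force: 6.0
clock: 15.95
tool_pos: [0.4907, -0.0027, 0.0175]
orientation: [179.9, 0.3, -11.8]
force: [-16.9, 8.7, 11.9]
opening: 0.0244
gripper_force: 9.0
[ 0.4907 -0.0027  0.0175] [179.9    0.32 -11.82]
```

View pics/r1z.png

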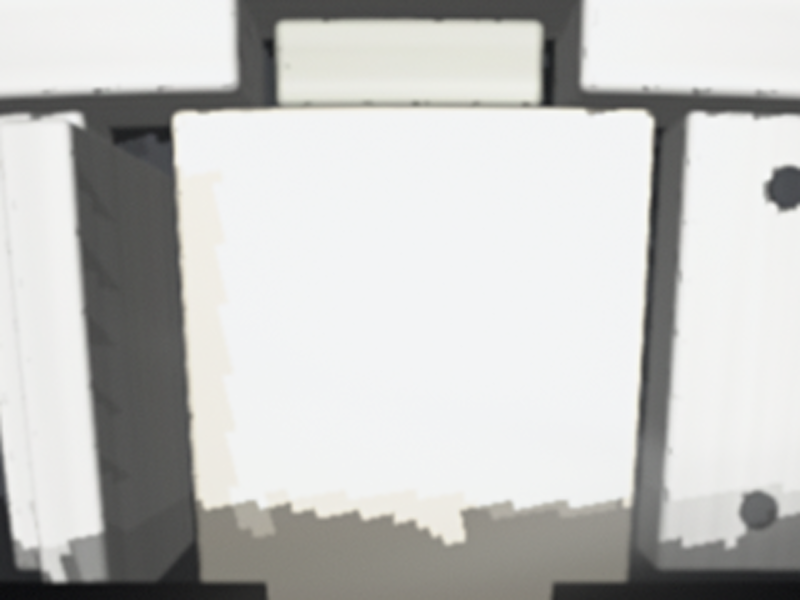

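The tile's rear edge (row 111, columns 173 to 655) lines up with where the rails meet the stop (row 113), and the spring bar is pushed in. The force also climbed sharply with no further travel. I'll hold briefly, check the numbers and the spacer, and hand in.

```bash
python3 -m inch '0 0 0 0 0 0;0 0 0 0 0 0;0 0 0 0 0 0;0 0 0 0 0 0'; python3 - <<'E'
from h import *
import pickle
p,o=pickle.load(open("r1.pkl","rb")); n=np.load("nest.npy"); c,s=np.cos(n[2]),np.sin(n[2])
w=lambda uv,z:((plane(p,np.array(uv)/2.5+[120,0],z)[:,:2]-n[:2])@np.array([[c,-s],[s,c]])*1000).round(1).tolist()
print("tile rear",w([(175,112),(653,112)],.028),"rail end",w([(688,114)],.028),"stop top edge",w([(238,88),(582,90)],.038),"bar top front",w([(280,103),(543,103)],.024))
print("spacer far top",w([(0,122),(75,122)],.062))
E
```

```text
clock: 16.33
tool_pos: [0.4907, -0.0027, 0.0175]
orientation: [179.9, 0.3, -11.8]
force: [-16.4, 9.2, 12.0]
opening: 0.024
gripper_force: 9.0
tile rear [[58.1, 37.9], [58.1, -39.8]] rail end [[57.9, -45.6]] stop top edge [[59.1, 25.6], [58.8, -26.1]] bar top front [[60.1, 21.3], [60.1, -22.4]]
spacer far top [[50.1, 51.6], [49.7, 41.9]]
```

```bash
python3 -c "
from plant import *
print(close_job())"
```

```text
the job is handed in; nothing more can be done
None
```

I handed the job in with the spacer standing released in the wide gap beside the narrow rail and the tile held flush on both halves of the back stop at about 18 N; no verdict came back.

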